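# Unbar the file rack and lay out the two files

### The job

Lift the retaining bar out of the file rack's two brackets and lay it flat, handle up, on the wooden block. Then take both wooden-handled files out of the rack and lay them in the steel tray, leaving the ring mandrel in its notch. Set everything down gently, do not drop it, and do not disturb the other things on the bench.

Things in the scene. Friction and masses are not known exactly. Their poses are not given: they have to be found in the camera images.
- rack: Fixed wooden file rack, foot 170 (x) by 250 (y) mm. Origin: centre of underside; z up; its x points to the robot's right and a little ahead (turned -57 to -77 deg). Notched rails at x = -45 and +55 (14 thick) carry 3 parts lying along x at y = -62, 0, +62 mm in open-topped notches, 24 wide, floor z = 60, top z = 78 mm. Handles stick out free towards -x from x = -52 mm.
- bracket_left (a point): Centre of the slot floor of one steel bracket (rack x = 0, y = +105, z = 84 mm). The slot is open upward, 26 mm wide in x, 12 mm long in y; its prongs end 22 mm higher.
- bracket_right (a point): The same for the other bracket (rack y = -105 mm).
- light (a point): Middle of the lower edge, on the rack's -x side, of the white box-shaped work light over the rear of the rack (rack x = +20, y = 0, z = 325 mm): 95 (x) by 260 (y) by 34 mm, reaching from here to rack +x, on two 12 mm posts at rack x = 72, y = +-115 mm. No room for a gripper straight above the bar: it must come in leaning, its body towards rack -x (30 deg does).
- bar: Loose steel retaining bar, 20 (x) by 250 (y) by 8 mm, 0.32 kg, lying along the rack's y in both brackets above the three parts. Origin: centre of its underside; z up. On top a bridge handle: round rod 12 mm thick, 100 mm long along y, its axis at z = 44 mm, on two 8 mm posts at y = +-44 mm; free to grasp between them.
- flat_file: 26 mm thick round wooden handle (full thickness x = -40 to +34 mm), 16 mm brass ferrule, steel blade; 243 mm long, 0.12 kg, balances about 90 mm ahead of the origin. Origin on the axis, mid-handle, 48 mm from the butt; x towards the blade tip, z up. Starts level along the rack's x in any of its 3 notches, handle towards the rack's -x. Flat blade 18 by 8 mm; axis starts 64 mm up.
- flat_file_tip (a point): Blade tip of the flat file, on its axis (x = +195 mm of the file).
- square_file: 26 mm thick round wooden handle (full thickness x = -40 to +34 mm), 16 mm brass ferrule, steel blade; 243 mm long, 0.12 kg, balances about 90 mm ahead of the origin. Origin on the axis, mid-handle, 48 mm from the butt; x towards the blade tip, z up. Starts level along the rack's x in any of its 3 notches, handle towards the rack's -x. Blade 13 by 13 mm; axis starts 66 mm up.
- square_file_tip (a point): Blade tip of the square file, on its axis (x = +195 mm of the file).
- mandrel: Ring mandrel, the third part in the rack: an all-steel round rod, 250 mm long, 22 mm thick at the end at rack -x, then 18 mm, tapered at the far end; no wooden handle. Origin on its axis, 45 mm from the thick end, 69 mm up. Stays in the rack.
- tray: Shallow dark steel tray, 340 (x) by 180 (y) by 25 mm high, fixed, walls and floor 5 mm thick. Origin: centre of its underside on the table. Stands left of the rack, beside the block, on either side of it.
- bench_block: Flat wooden block, 240 (x) by 160 (y) by 32 mm high, fixed. Origin: centre of its underside; its top is 32 mm above the table. Stands left of the rack, beside the tray, on either side of it.
- glass: Small clear drinking-glass-shaped cup, 64 mm wide, 50 mm high, beyond the rack. Bystander. Origin: centre of underside.
- dish: Low clay bowl, 80 mm wide, 28 mm high, in front of the rack. Bystander. Origin: centre of underside.
- steel_block: Steel block 60 by 60 by 20 mm, beyond the rack. Bystander. Origin: centre of underside.
- screwdriver: Screwdriver with red handle, 150 mm long, lying in front of the rack. Bystander. Origin under it; x along it.
- ring_blank: Brass ring, 26 mm wide, 6 mm high, in front of the rack. Bystander. Origin: centre of underside.
- pliers: Small pliers lying right of the rack, 145 mm long. Bystander. Origin under the pivot.
- bottle: Amber jar, 44 mm wide, 80 mm high, beyond the rack. Bystander. Origin: centre of underside.
Things that resemble listed ones, but are neither listed nor needed, are in the scene too. Leave any green or red look-alike of the square_file alone.

How it is judged:
On the way, in this order (a step that is already met when the one before it is completed fails the run):
1. the bar is lifted clear of both brackets while the files are still in the rack (z of bar in the frame of rack above 0.108 m and angle between bar's own z axis and vertical below 0.5 rad and distance of each of flat_file, square_file from where it was at the start of the episode below 0.03 m), for 0.1 s.
2. the bar lies flat and released on the wooden block, the files still in the rack (x of bar in the frame of bench_block between -0.11 and 0.11 m and y of bar in the frame of bench_block between -0.075 and 0.075 m and z of bar in the frame of bench_block between 0.027 and 0.038 m and angle between bar's own z axis and vertical below 0.15 rad and linear speed of bar below 0.03 m/s and contact force between the fingers and bar below 0.1 N and distance of each of flat_file, square_file from where it was at the start of the episode below 0.03 m), for 0.2 s.
At the end, for the whole second after the job is handed in: Bar at rest flat (within 0.15 rad), handle up, on the block, its centre within 110 mm (x) and 75 mm (y) of the block's; both files at rest in the tray, mid-handle and tip between its walls and under 55 mm above its underside; mandrel within 25 mm of its start (x of bar in the frame of bench_block between -0.11 and 0.11 m and y of bar in the frame of bench_block between -0.075 and 0.075 m and z of bar in the frame of bench_block between 0.027 and 0.038 m and angle between bar's own z axis and vertical below 0.15 rad and linear speed of each of bar, flat_file, square_file below 0.03 m/s and x of flat_file in the frame of tray between -0.165 and 0.165 m and y of flat_file in the frame of tray between -0.085 and 0.085 m and z of each of flat_file, flat_file_tip, square_file, square_file_tip in the frame of tray below 0.055 m and x of flat_file_tip in the frame of tray between -0.165 and 0.165 m and y of flat_file_tip in the frame of tray between -0.085 and 0.085 m and x of square_file in the frame of tray between -0.165 and 0.165 m and y of square_file in the frame of tray between -0.085 and 0.085 m and x of square_file_tip in the frame of tray between -0.165 and 0.165 m and y of square_file_tip in the frame of tray between -0.085 and 0.085 m and distance of mandrel from where it was at the start of the episode below 0.025 m); the robot touches nothing.
It fails at once if the bar or a file is dropped: moving faster than 0.8 m/s with no finger touching it ((linear speed of bar above 0.8 m/s and contact force between the fingers and bar below 0.05 N) or (linear speed of flat_file above 0.8 m/s and contact force between the fingers and flat_file below 0.05 N) or (linear speed of square_file above 0.8 m/s and contact force between the fingers and square_file below 0.05 N)).
It fails at once if the mandrel is moved more than 30 mm, or another bystander more than 30 mm (distance of any of mandrel, glass, dish, steel_block, screwdriver, ring_blank, pliers, bottle from where it was at the start of the episode above 0.03 m).
It also fails if it takes over 72 s, if anything falls off the work surface, if the arm or the gripper's body presses on something with over 40 N, if the wrist force passes 120 N, or if a joint passes its speed limit or range.

### The arm

A 6-joint arm with a two-finger parallel gripper is mounted at the origin on the work surface. World frame = base frame: x ahead of the robot, y to its left, z up, the work surface at z = 0. Lengths are in m, angles in rad, forces in N, time in s.
With the tool pointing down it reaches from about 0.275 to 0.75 m from the base axis. Payload 10.2 kg.
Tool frame: the origin (TCP) lies midway between the tips of the shut fingers; the grasp point (between the pads) lies env.grasp_offset behind it (env.grasp_offset is the distance from the TCP to the grasp point, in m); z points along the fingers, y is the line along which they close (so a half turn about z gives the same grasp; the last joint's range is limited). The gripper opens to 85 mm and grips with 20 to 120 N. Pads are 22 mm wide; open, the fingers measure 114 mm over their backs; the gripper's body (76 mm by 85 mm) begins 54 mm behind the grasp point. The pads swing forward as they close: fully open they stand 13 mm farther back than shut.
Start: joints at [-1.379, 0.313, 1.498, -0, 1.331, -0.223], TCP at [0.212, -0.48, 0.231] pointing down, gripper open.
Joint ranges: [-2.94, 2.94], [-0.97, 2.17], [0.19, 2.56], [-1.23, 4.37], [0.02, 3.11], [-2.88, 2.88]. Speed limits (rad/s): [2.39, 2.39, 3.01, 3.14, 3.14, 3.14].

### API

Orientations are given as a unit quaternion [x, y, z, w].
In Python, from station import env gives the robot as it stands. The module is installed in compiled form; this text tells all that it offers.
- The arm moves only by the shell command python3 -m pendant 'ROWS' [FORCE]. ROWS is JSON, a list of rows, each a list of 7 numbers: the turn, a rotation vector about the tool's x, y, z in units of 0.1 rad (1.0 is 0.1 rad), then the shift along the tool's x, y, z in units of 0.05 m (1.0 is 0.05 m), then the closure, from 0 (fully open) to 1 (shut). A call has 1 to 12 rows; each row shifts and turns the commanded pose from where the row before left it, along the tool's axes as they then stand; what a row does not reach is not made up. A row lasts 1/8 s, in which the tool goes at most 62.5 mm and 10.7 degrees, less where a joint would pass 70% of its speed; a pose out of reach is approached as far as the arm can. A call with a number of a shift or a turn outside -1 to 1 is refused whole. A call with a gripper value outside its range is refused whole. The fingers move at their own pace and stop on an object; FORCE is the grip in N (left out, the last holds). Time passes only in rows, so rows that do not move let the fingers close. It gives the time, the measured TCP pose, the force, the opening and the grip force at its end, in the units of the state.
- env.get_state(): the state, without advancing time (a new reading comes with each control period).
- env.get_image(name): name is "side" or "top" or "wrist"; returns a dict with "pixels" (480x640x3 uint8, blue, green, red), "fx", "fy", "cx", "cy" (pixels), "xyz" and "attitude" of the camera in the world. Camera axes: x right, y up, looking along -z (the intrinsics and any distortion apply to the point x, -y, -z); pixel columns grow to the right and rows downward; lengths in m; the calibration is good to about 2 mm. A picture is of the moment at which its call begins. There is no depth.
- env.finish_job(): hands the job in; it is judged then, once.
The state is a dict: "time_s": time; "joints": joint angles; "dq": joint speeds; "effort": joint torques, N m; "ee_pos": TCP position; "orientation": TCP orientation; "ft_force": force on the tool from outside, world axes, zero at the start; "wrist_torque": the same for the moment, N m; "gripper_width": opening from 0.0 (shut) to 1.0 (fully open); "finger_force": force on a finger pad.
Only numpy, scipy, OpenCV 4.12 (cv2) and the standard library are available. Lean on these libraries where they do the work, as an engineer would, in place of code of your own. Each camera call takes 0.05 s, during which the arm holds its last target. There are 200 camera calls.

## Working session

There is one attempt and no reset: what is moved stays moved. The work goes in short steps, Python scripts to look and compute and a shell command to move; the robot and the scene stay as the last step left them, time stands still between calls to the robot, and variables do not carry over. Pictures are saved under pics/ and viewed, at most 14 in all, crops included, and the job is handed in when it is done.

```bash
mkdir -p pics
cat > h.py <<'E'
import numpy as np, cv2, json
from scipy.spatial.transform import Rotation as R
from station import env
def snap(n,f):
    im=env.get_image(n); cv2.imwrite('pics/'+f+'.png',im['pixels'])
    json.dump({k:(np.array(v).tolist()) for k,v in im.items() if k!='pixels'},open('pics/'+f+'.json','w')); return im
def load(f): return json.load(open('pics/'+f+'.json'))
def rotm(a):
    a=np.array(a,float); return a if a.shape==(3,3) else R.from_quat(a).as_matrix()
def ray(c,u,v):
    d=np.array([(u-c['cx'])/c['fx'],-(v-c['cy'])/c['fy'],-1.]); d=rotm(c['attitude'])@d; return np.array(c['xyz']),d/np.linalg.norm(d)
def onz(c,u,v,z):
    o,d=ray(c,u,v); return o+d*(z-o[2])/d[2]
def tri(c1,p1,c2,p2):
    o1,d1=ray(c1,*p1);o2,d2=ray(c2,*p2)
    t=np.linalg.lstsq(np.c_[d1,-d2],o2-o1,rcond=None)[0]; a=o1+d1*t[0];b=o2+d2*t[1]
    return (a+b)/2,np.linalg.norm(a-b)
def proj(c,P):
    q=rotm(c['attitude']).T@(np.array(P)-c['xyz']); return c['cx']+c['fx']*q[0]/-q[2],c['cy']-c['fy']*q[1]/-q[2]
E
python3 -c "
from h import *
for n in ('top','side'): 
  im=snap(n,n+'0'); print({k:v for k,v in im.items() if k!='pixels'})
print(env.get_state(),env.grasp_offset)"
```

```text
{'fx': 485.9105098837736, 'fy': 485.9105098837736, 'cx': 318.8758144374755, 'cy': 237.63303375124076, 'xyz': array([ 0.39435036, -0.06166634,  1.39572195]), 'attitude': array([-0.0325632 ,  0.01137714,  0.71665267, -0.69657673])}
{'fx': 564.7075561623972, 'fy': 564.7075561623972, 'cx': 321.6862473179875, 'cy': 248.9513638645072, 'xyz': array([-0.00983849,  0.96538784,  1.01066128]), 'attitude': array([-0.10631823,  0.4469186 ,  0.86861222, -0.1856691 ])}
{'time_s': 0.1, 'joints': array([-1.37942572e+00,  3.13408892e-01,  1.49835548e+00, -1.46188090e-05,
        1.33101423e+00, -2.23417929e-01]), 'dq': array([-8.74998016e-04, -1.71742741e-03, -9.83681503e-04,  8.74554967e-05,
        1.30098136e-03, -2.53556255e-04]), 'effort': array([ 2.09749684e-03, -4.12899613e+01, -2.60141587e+01, -1.53204819e-04,
        3.08575836e-03, -1.03596346e-05]), 'ee_pos': array([ 0.21150479, -0.48025782,  0.23078683]), 'orientation': array([ 9.78570254e-01,  2.05912377e-01,  2.40288560e-06, -5.93012696e-04]), 'ft_force': array([-0.07321762,  0.7158864 ,  0.10983697]), 'wrist_torque': array([-0.00555981,  0.05282501,  0.05104484]), 'finger_force': 0.0, 'gripper_width': 0.9989922181070111} 0.0187
```

View pics/top0.png

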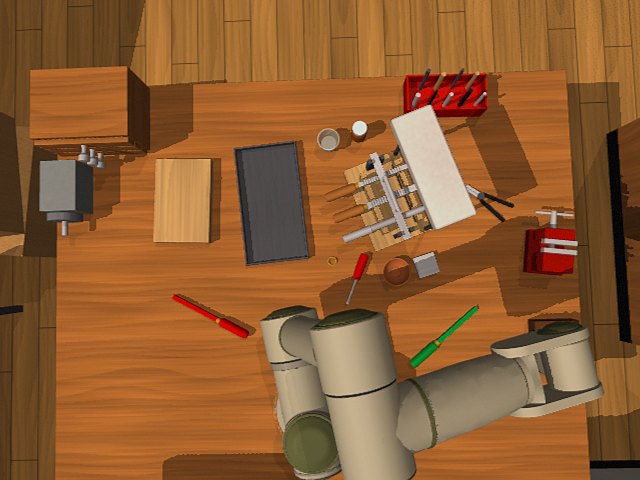

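View pics/side0.png

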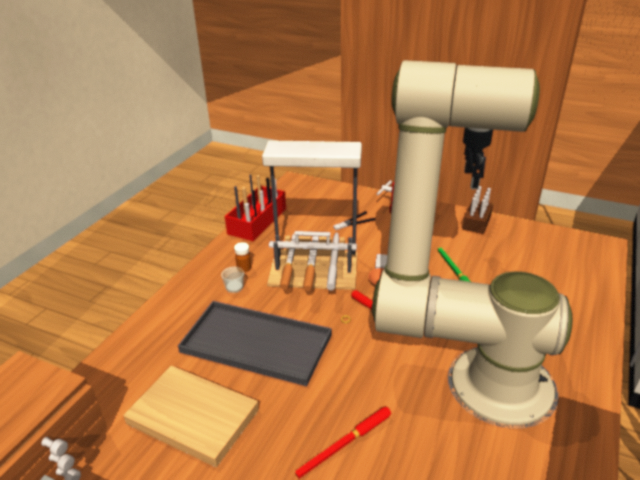

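Top view: the rack is around (380,195) with its white light at (432,167). The tray is at (272,203), the block at (183,200), and the wooden handles at about (345,193) and (350,215). A steel mandrel lies at (370,230). The red file (210,315), the green file (445,335) and the red crate of tools (445,95) are look-alikes to leave alone. Next is one enlarged crop of the rack in both views.

```bash
python3 -c "
from h import *
t=cv2.imread('pics/top0.png')[95:265,305:485]; s=cv2.imread('pics/side0.png')[215:305,255:375]
t=cv2.resize(t,None,fx=2.2,fy=2.2,interpolation=2)
s=cv2.resize(s,None,fx=3.3,fy=3.3,interpolation=2)
o=np.zeros((600,800,3),np.uint8); o[:t.shape[0],:t.shape[1]]=t; o[:s.shape[0],400:400+s.shape[1]]=s[:, :400]; cv2.imwrite('pics/crop0.png',o)
# tray & block
im=cv2.imread('pics/top0.png');c=load('top0')
hsv=cv2.cvtColor(im,cv2.COLOR_BGR2HSV)
print(hsv[200,183],hsv[200,272],hsv[200,220],hsv[193,345],hsv[110,160])
m=((hsv[...,2]<90)&(hsv[...,1]<90)).astype('uint8'); m[:,:225]=0;m[:,318:]=0;m[:130]=0;m[275:]=0
k=max(cv2.findContours(m,0,2)[0],key=cv2.contourArea); r=cv2.minAreaRect(k); print('tray',r)
b=cv2.boxPoints(r); P=[onz(c,*p,0.02)[:2] for p in b]; print(np.round(P,3),np.mean(P,0))
g=cv2.cvtColor(im,cv2.COLOR_BGR2GRAY)
print(im[200,140:225:3].tolist()); 
"
```

```text
[ 16 145 214] [ 0 19 79] [ 13 197 101] [ 13 190 165] [ 13 193 120]
tray ((270.743896484375, 202.69512939453125), (118.1617431640625, 62.94597625732422), 83.6598129272461)
[[0.749 0.219]
 [0.763 0.038]
 [0.424 0.009]
 [0.409 0.188]] [0.58600421 0.11355452]
[[40, 93, 163], [38, 93, 159], [38, 90, 159], [36, 91, 159], [42, 92, 158], [86, 147, 202], [90, 157, 212], [84, 144, 197], [92, 159, 219], [91, 156, 214], [90, 154, 211], [88, 152, 206], [89, 155, 212], [87, 149, 202], [91, 154, 211], [86, 145, 200], [84, 144, 197], [90, 153, 208], [89, 153, 209], [91, 154, 208], [88, 151, 205], [91, 152, 207], [83, 145, 199], [63, 111, 150], [27, 56, 90], [25, 64, 113], [27, 63, 114], [40, 91, 155], [42, 101, 175]]
```

View pics/crop0.png

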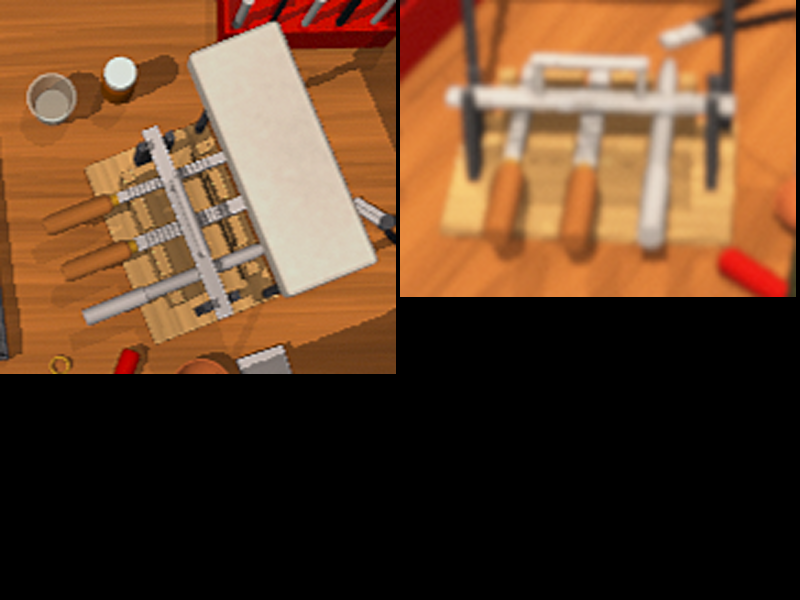

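The crop shows two wooden-handled files, in the far and middle notches, at top pixels (341,191) and (351,212). They are the only wooden-handled parts in the rack, so these are the two meant. The all-steel rod in the near notch, at (370,230), is the mandrel. The bar runs from (374,154) to (407,238) in top and from (271,244) to (357,247) in side. Its bridge handle runs from (295,233) to (330,234) in side.

```bash
python3 -c "
from h import *
t=load('top0');s=load('side0')
A=tri(t,(374,154),s,(270.8,244.4));B=tri(t,(407,238),s,(356.5,246.8));print('bar',A,B)
D=B[0]-A[0];print(np.linalg.norm(D),'rack yaw',np.degrees(np.arctan2(D[1],D[0]))+90-180, 'mid',(A[0]+B[0])/2)
for n,a,b in (('far',(325.5,197.3),(357.3,185)),('mid',(334.5,218.6),(367.7,206.4))):
  p=[onz(t,*q,.066) for q in (a,b)];d=p[1]-p[0];print(n,np.round(p,3),np.degrees(np.arctan2(d[1],d[0])))
im=cv2.imread('pics/top0.png');h=cv2.cvtColor(im,cv2.COLOR_BGR2HSV)
m=((h[...,1]<160)&(h[...,2]>170)).astype('uint8');m=cv2.morphologyEx(m,cv2.MORPH_OPEN,np.ones((5,5)));m[:,:145]=0;m[:,222:]=0;m[:145]=0;m[260:]=0
k=max(cv2.findContours(m,0,2)[0],key=cv2.contourArea);r=cv2.minAreaRect(k);P=[onz(t,*p,.032)[:2] for p in cv2.boxPoints(r)];print('block',r,np.round(P,3),np.mean(P,0))
"
```

```text
bar (array([ 0.69939932, -0.1806969 ,  0.08247989]), np.float64(0.0029623715262321344)) (array([ 0.46644183, -0.26099646,  0.08634129]), np.float64(0.00435731741133473))
0.24643888186251212 rack yaw -250.98112286356698 mid [ 0.58292058 -0.22084668  0.08441059]
far [[ 0.588 -0.044  0.066]
 [ 0.62  -0.133  0.066]] -70.52173757212395
mid [[ 0.529 -0.067  0.066]
 [ 0.56  -0.159  0.066]] -71.47731530867824
block ((181.27484130859375, 200.00686645507812), (54.83286666870117, 83.37393188476562), 1.4320961236953735) [[0.484 0.45 ]
 [0.724 0.443]
 [0.714 0.284]
 [0.476 0.293]] [0.59945471 0.36766078]
```

```bash
cat >> h.py <<'E'
def frame(yaw,tilt):  # tool x along yaw, leaning: body towards -(rack x)
    c,s=np.cos(yaw),np.sin(yaw); ex=np.array([s,-c,0]);ey=np.array([c,s,0]);up=np.array([0,0,1.])
    z=np.sin(tilt)*ex-np.cos(tilt)*up; return np.c_[ey,np.cross(z,ey),z]
def go(P,Rt,grasp=True):
    s=env.get_state(); Rc=rotm(s['orientation']); p=np.array(s['ee_pos']); P=np.array(P,float)
    if grasp: P=P+Rt[:,2]*env.grasp_offset
    print('t',round(s['time_s'],2),'tcp',p.round(4),'target',P.round(4))
    print('turn',(R.from_matrix(Rc.T@Rt).as_rotvec()/.1).round(2),'shift in now-tool',(Rc.T@(P-p)/.05).round(2),'in target-tool',(Rt.T@(P-p)/.05).round(2))
E
python3 -c "
from h import *
Rn=rotm(env.get_state()['orientation']);print(Rn.round(3))
go([.36,-.12,.27],Rn,False)
Rt=frame(np.radians(19),np.radians(30)); g=np.array([.583,-.221,.128]); print(Rt.round(3),g-.1*Rt[:,2])
go(g-.1*Rt[:,2],Rt)"
```

```text
[[ 0.915  0.403 -0.   ]
 [ 0.403 -0.915  0.001]
 [ 0.    -0.001 -1.   ]]
t 0.1 tcp [ 0.2115 -0.4803  0.2308] target [ 0.36 -0.12  0.27]
turn [0. 0. 0.] shift in now-tool [ 5.62 -5.4  -0.78] in target-tool [ 5.62 -5.4  -0.78]
[[ 0.946  0.282  0.163]
 [ 0.326 -0.819 -0.473]
 [ 0.     0.5   -0.866]] [ 0.56672159 -0.17372407  0.21460254]
t 0.1 tcp [ 0.2115 -0.4803  0.2308] target [ 0.5698 -0.1826  0.1984]
turn [-5.24 -0.22  0.81] shift in now-tool [ 8.96 -2.56  0.65] in target-tool [ 8.71 -3.18 -1.09]
```

```bash
python3 -m pendant '[[0,0,0,0.56,-0.54,-0.08,0],[0,0,0,0.56,-0.54,-0.08,0],[0,0,0,0.56,-0.54,-0.08,0],[0,0,0,0.56,-0.54,-0.08,0],[0,0,0,0.56,-0.54,-0.08,0],[0,0,0,0.56,-0.54,-0.08,0],[0,0,0,0.56,-0.54,-0.08,0],[0,0,0,0.56,-0.54,-0.08,0],[0,0,0,0.56,-0.54,-0.08,0],[0,0,0,0.56,-0.54,-0.08,0],[0,0,0,0,0,0,0],[0,0,0,0,0,0,0]]' 40; python3 -m pendant '[[-0.75,-0.03,0.12,0,0,0,0],[-0.75,-0.03,0.12,0,0,0,0],[-0.75,-0.03,0.12,0,0,0,0],[-0.75,-0.03,0.12,0,0,0,0],[-0.75,-0.03,0.12,0,0,0,0],[-0.75,-0.03,0.12,0,0,0,0],[-0.75,-0.03,0.12,0,0,0,0],[0,0,0,0,0,0,0],[0,0,0,0,0,0,0]]'
python3 -c "
from h import *
Rt=frame(np.radians(19),np.radians(30)); g=np.array([.583,-.221,.128])
go(g-.1*Rt[:,2],Rt)"
```

```text
time_s: 1.6
ee_pos: [0.3588, -0.1208, 0.2711]
orientation: [0.979, 0.206, -0.0, -0.0]
ft_force: [0.4, -0.2, -0.5]
gripper_width: 1.007
finger_force: 0.0
time_s: 2.72
ee_pos: [0.359, -0.1211, 0.2714]
orientation: [0.953, 0.158, 0.043, 0.255]
ft_force: [0.9, 0.8, 0.1]
gripper_width: 0.998
finger_force: 0.0
t 2.73 tcp [ 0.359  -0.1211  0.2714] target [ 0.5698 -0.1826  0.1984]
turn [ 0.    0.01 -0.03] shift in now-tool [3.59 1.45 2.53] in target-tool [3.59 1.47 2.53]
```

```bash
python3 -m pendant '[[0,0,0,0.6,0.2,0.2,0.4],[0,0,0,0.6,0.25,0.4,0.4],[0,0,0,0.6,0.25,0.4,0.4],[0,0,0,0.6,0.25,0.5,0.4],[0,0,0,0.6,0.25,0.5,0.4],[0,0,0,0.6,0.25,0.5,0.4],[0,0,0,0,0,0,0.4],[0,0,0,0,0,0,0.4],[0,0,0,0,0,0,0.4]]'
python3 -c "
from h import *
im=snap('wrist','w1');snap('side','s1');snap('top','t1')
Rt=frame(np.radians(19),np.radians(30)); g=np.array([.583,-.221,.128])
go(g,Rt)
c=load('w1');print(proj(c,g),proj(c,g+Rt[:,0]*.05),proj(c,g-Rt[:,0]*.05),c['xyz'])"
```

```text
time_s: 3.85
ee_pos: [0.5696, -0.181, 0.2006]
orientation: [0.953, 0.158, 0.044, 0.256]
ft_force: [-0.5, 0.4, 1.5]
gripper_width: 0.602
finger_force: 0.0
t 4.0 tcp [ 0.5698 -0.1809  0.2004] target [ 0.586  -0.2298  0.1118]
turn [ 0.02 -0.01 -0.03] shift in now-tool [-0.01  0.    2.05] in target-tool [-0.01  0.01  2.05]
(np.float64(314.99571583608355), np.float64(250.84868292394316)) (np.float64(314.6952788490543), np.float64(168.8258008791678)) (np.float64(315.2600724161752), np.float64(323.02118339077276)) [0.6210575851600807, -0.08804593088554756, 0.3237974336903252]
```

View pics/w1.png

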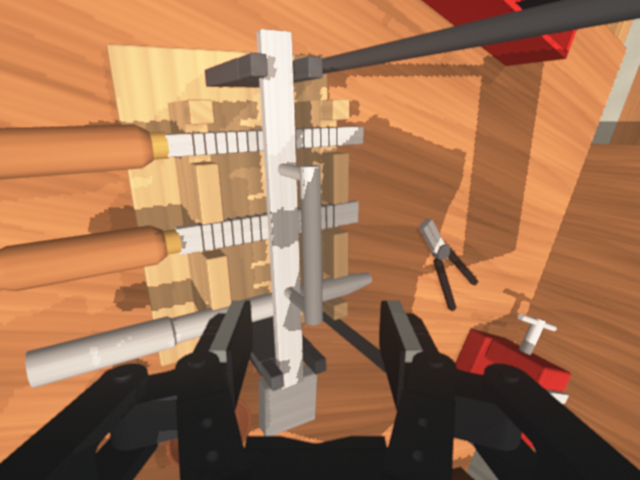

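Wrist view: the rod runs from (310,168) to (313,323), and I predicted (315,169) to (315,323), so the estimate is good. Next I triangulate the rod height from the first side view and this one.

```bash
python3 -c "
from h import *
w=load('w1');s=load('side0')
a=tri(w,(310,172),s,(296.5,233.8));b=tri(w,(313,318),s,(329,234.8));print(a,b)
Rt=frame(np.radians(19),np.radians(30)); go((a[0]+b[0])/2,Rt)"
```

```text
(array([ 0.6272585 , -0.20730036,  0.12099073]), np.float64(0.0021821612386541313)) (array([ 0.53788442, -0.23653841,  0.12419623]), np.float64(0.0011210678350543407))
t 4.0 tcp [ 0.5698 -0.1809  0.2004] target [ 0.5856 -0.2308  0.1064]
turn [ 0.02 -0.01 -0.03] shift in now-tool [-0.03 -0.04  2.15] in target-tool [-0.03 -0.03  2.15]
```

```bash
python3 -m pendant '[[0,0,0,0,-0.03,0.35,0.4],[0,0,0,0,0,0.4,0.4],[0,0,0,0,0,0.4,0.4],[0,0,0,0,0,0.35,0.4],[0,0,0,0,0,0.35,0.4],[0,0,0,0,0,0.22,0.4],[0,0,0,0,0,0,0.4]]' 60
python3 -m pendant '[[0,0,0,0,0,0,0.6],[0,0,0,0,0,0,0.8],[0,0,0,0,0,0,1],[0,0,0,0,0,0,1],[0,0,0,0,0,0,1],[0,0,0,0,0,0,1],[0,0,0,0,0,0,1]]' 60
```

```text
time_s: 4.88
ee_pos: [0.5863, -0.2291, 0.1087]
orientation: [0.953, 0.158, 0.043, 0.256]
ft_force: [0.2, -0.0, 0.4]
gripper_width: 0.602
finger_force: 0.0
time_s: 5.75
ee_pos: [0.5867, -0.2288, 0.1101]
orientation: [0.953, 0.158, 0.044, 0.256]
ft_force: [-1.6, 2.3, 5.5]
gripper_width: 0.116
finger_force: 58.8
```

```bash
python3 -m pendant '[[0,0,0,0,0.05,-0.087,1],[0,0,0,0,0.1,-0.173,1],[0,0,0,0,0.1,-0.173,1],[0,0,0,0,0.1,-0.173,1],[0,0,0,0,0.1,-0.173,1],[0,0,0,0,0.1,-0.173,1],[0,0,0,0,0.1,-0.173,1],[0,0,0,0,0,0,1],[0,0,0,0,0,0,1]]' 60
python3 -c "
from h import *
snap('wrist','w2')
R1=rotm(env.get_state()['orientation']);
print(R1.T@np.array([-.3256,.9455,0]))
Rt=frame(np.radians(-1),np.radians(30))
go([.56,0.10,.235],R1);go([.58,0.37,.16],Rt);go([.58,0.37,.078],Rt)"
```

```text
time_s: 6.88
ee_pos: [0.5862, -0.2287, 0.174]
orientation: [0.953, 0.158, 0.043, 0.256]
ft_force: [0.3, -0.1, -4.2]
gripper_width: 0.115
finger_force: 58.5
[-0.00249745 -0.86552236 -0.5008497 ]
t 6.92 tcp [ 0.5861 -0.2287  0.1739] target [0.563  0.0911 0.2188]
turn [0. 0. 0.] shift in now-tool [ 1.63 -4.92 -3.88] in target-tool [ 1.63 -4.92 -3.88]
t 6.92 tcp [ 0.5861 -0.2287  0.1739] target [0.5798 0.3607 0.1438]
turn [ 0.01 -1.74  3.  ] shift in now-tool [ 3.69 -9.99 -5.08] in target-tool [ -0.33 -10.51  -5.37]
t 6.92 tcp [ 0.5861 -0.2287  0.1739] target [0.5798 0.3607 0.0618]
turn [ 0.01 -1.74  3.  ] shift in now-tool [  3.69 -10.81  -3.66] in target-tool [ -0.33 -11.33  -3.95]
```

View pics/w2.png

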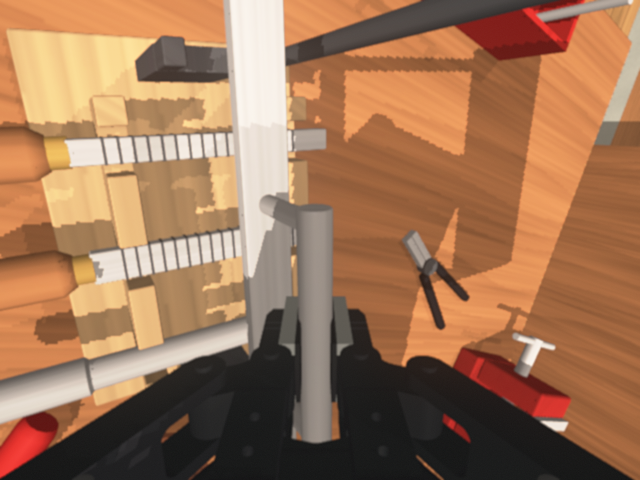

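The bar is held at its handle, (315,300), and is clear of the bracket at (185,65). Now I carry it over.

```bash
python3 -m pendant '[[0,0,0,0,-0.2,-0.2,1],[0,0,0,0.1,-0.45,-0.35,1],[0,0,0,0.17,-0.47,-0.37,1],[0,0,0,0.17,-0.47,-0.37,1],[0,0,0,0.17,-0.47,-0.37,1],[0,0,0,0.17,-0.47,-0.37,1],[0,0,0,0.17,-0.47,-0.37,1],[0,0,0,0.17,-0.47,-0.37,1],[0,0,0,0.17,-0.47,-0.37,1],[0,0,0,0.17,-0.47,-0.37,1],[0,0,0,0.17,-0.45,-0.37,1],[0,0,0,0,0,0,1]]' 60
python3 -m pendant '[[0,-0.1,0.2,0,0,0,1],[0,-0.22,0.38,0,0,0,1],[0,-0.22,0.38,0,0,0,1],[0,-0.22,0.38,0,0,0,1],[0,-0.22,0.38,0,0,0,1],[0,-0.22,0.38,0,0,0,1],[0,-0.22,0.38,0,0,0,1],[0,-0.22,0.38,0,0,0,1],[0,-0.1,0.14,0,0,0,1],[0,0,0,0,0,0,1]]'
python3 -c "
from h import *
Rt=frame(np.radians(-1),np.radians(30))
go([.58,0.37,.16],Rt);go([.58,0.37,.078],Rt)"
```

```text
time_s: 8.43
ee_pos: [0.5636, 0.0908, 0.2209]
orientation: [0.952, 0.159, 0.044, 0.256]
ft_force: [0.6, 0.3, -3.9]
gripper_width: 0.116
finger_force: 58.6
time_s: 9.68
ee_pos: [0.5641, 0.0885, 0.2205]
orientation: [0.966, -0.009, -0.002, 0.259]
ft_force: [0.5, -0.5, -3.5]
gripper_width: 0.119
finger_force: 58.6
t 9.68 tcp [0.5641 0.0885 0.2205] target [0.5798 0.3607 0.1438]
turn [ 0.01 -0.01 -0.01] shift in now-tool [ 0.22 -5.48 -1.4 ] in target-tool [ 0.22 -5.48 -1.4 ]
t 9.68 tcp [0.5641 0.0885 0.2205] target [0.5798 0.3607 0.0618]
turn [ 0.01 -0.01 -0.01] shift in now-tool [ 0.22 -6.3   0.02] in target-tool [ 0.22 -6.3   0.02]
```

```bash
python3 -m pendant '[[0,0,0,0.02,-0.25,-0.07,1],[0,0,0,0.02,-0.5,-0.13,1],[0,0,0,0.02,-0.5,-0.13,1],[0,0,0,0.02,-0.5,-0.13,1],[0,0,0,0.02,-0.5,-0.13,1],[0,0,0,0.02,-0.5,-0.13,1],[0,0,0,0.02,-0.5,-0.13,1],[0,0,0,0.02,-0.5,-0.13,1],[0,0,0,0.02,-0.5,-0.13,1],[0,0,0,0.02,-0.5,-0.13,1],[0,0,0,0.02,-0.5,-0.12,1],[0,0,0,0.02,-0.25,-0.07,1]]' 60
python3 -c "
from h import *
snap('side','s3');snap('top','t3')
a=cv2.imread('pics/s3.png')[300:480,40:340];b=cv2.imread('pics/t3.png')[130:310,60:360]
cv2.imwrite('pics/c3.png',cv2.resize(np.r_[a,b],None,fx=1.6,fy=1.6))
Rt=frame(np.radians(-1),np.radians(30))
go([.58,0.37,.078],Rt);print(load('s3')['xyz'])"
```

```text
time_s: 11.18
ee_pos: [0.5801, 0.3642, 0.1435]
orientation: [0.966, -0.008, -0.002, 0.259]
ft_force: [0.5, -0.2, -2.8]
gripper_width: 0.118
finger_force: 58.7
t 11.28 tcp [0.5801 0.364  0.1434] target [0.5798 0.3607 0.0618]
turn [ 0.01 -0.01  0.02] shift in now-tool [-0.   -0.76  1.45] in target-tool [-0.   -0.76  1.45]
[-0.009838489064200914, 0.9653878400217021, 1.0106612844201688]
```

View pics/c3.png

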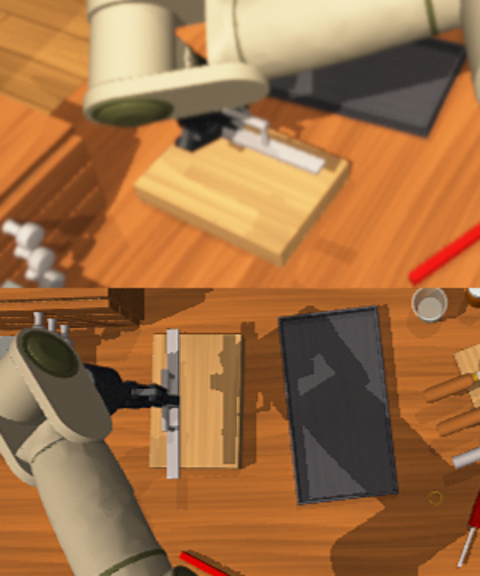

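The bar is level over the block: at (270,145) in the top half of the composite it lies along the block edge, with nothing in its way. Lowering it now.

```bash
python3 -m pendant '[[0,0,0,0,0,0.15,1],[0,0,0,0,-0.04,0.25,1],[0,0,0,0,-0.05,0.28,1],[0,0,0,0,-0.05,0.28,1],[0,0,0,0,-0.05,0.28,1],[0,0,0,0,-0.03,0.2,1],[0,0,0,0,-0.03,0.15,1],[0,0,0,0,0,0.04,1],[0,0,0,0,0,0,1],[0,0,0,0,0,0,1]]' 60
```

```text
time_s: 12.52
ee_pos: [0.5806, 0.3324, 0.0685]
orientation: [0.966, -0.009, -0.001, 0.259]
ft_force: [-0.5, -0.3, -3.6]
gripper_width: 0.116
finger_force: 58.7
```

```bash
python3 -m pendant '[[0,0,0,0,-0.02,0.035,1],[0,0,0,0,-0.02,0.035,1],[0,0,0,0,-0.02,0.035,1],[0,0,0,0,-0.01,0.017,1],[0,0,0,0,0,0,1]]' 60;python3 -m pendant '[[0,0,0,0,-0.01,0.017,1],[0,0,0,0,-0.01,0.017,1],[0,0,0,0,0,0,1]]'
```

```text
time_s: 13.15
ee_pos: [0.5805, 0.3321, 0.0609]
orientation: [0.966, -0.009, -0.002, 0.259]
ft_force: [0.8, -0.1, -3.9]
gripper_width: 0.118
finger_force: 58.7
time_s: 13.52
ee_pos: [0.5804, 0.3322, 0.0589]
orientation: [0.966, -0.009, -0.002, 0.259]
ft_force: [-0.1, 0.6, -4.1]
gripper_width: 0.117
finger_force: 58.7
```

```bash
python3 -m pendant '[[0,0,0,0,-0.01,0.017,1],[0,0,0,0,0,0,1]]';python3 -m pendant '[[0,0,0,0,-0.01,0.017,1],[0,0,0,0,0,0,1]]';python3 -m pendant '[[0,0,0,0,-0.01,0.017,1],[0,0,0,0,0,0,1]]'
```

```text
time_s: 13.78
ee_pos: [0.5806, 0.3322, 0.0582]
orientation: [0.966, -0.009, -0.001, 0.259]
ft_force: [-0.2, -0.2, -3.0]
gripper_width: 0.12
finger_force: 58.9
time_s: 14.02
ee_pos: [0.5806, 0.3324, 0.0582]
orientation: [0.966, -0.009, -0.001, 0.259]
ft_force: [-2.3, 0.5, 6.8]
gripper_width: 0.12
finger_force: 59.6
time_s: 14.28
ee_pos: [0.5806, 0.3326, 0.0581]
orientation: [0.966, -0.009, -0.001, 0.259]
ft_force: [-5.4, 1.0, 10.2]
gripper_width: 0.118
finger_force: 60.0
```

```bash
python3 -m pendant '[[0,0,0,0,0.01,-0.017,1],[0,0,0,0,0,0,0.8],[0,0,0,0,0,0,0.7],[0,0,0,0,0,0,0.6],[0,0,0,0,0,0,0.6],[0,0,0,0,0,0,0.6]]' 30; python3 -m pendant '[[0,0,0,0,0,-0.1,0.6],[0,0,0,0,0,-0.3,0.6],[0,0,0,0,0,-0.5,0.6],[0,0,0,0,0,-0.5,0.6],[0,0,0,0,0,-0.5,0.4],[0,0,0,0,0,-0.5,0.4],[0,0,0,0,0,-0.5,0.4],[0,0,0,0,0,-0.3,0.4]]'
python3 -c "
from h import *
snap('side','s4');snap('wrist','w4');snap('top','t4')
a=cv2.imread('pics/s4.png')[300:480,40:340];b=cv2.imread('pics/w4.png')
cv2.imwrite('pics/c4.png',np.r_[cv2.resize(a,(480,288)),cv2.resize(b,(480,312))])
c=load('t4');print(proj(c,[.58,.335,.04]))
for z in (20,30,45): 
  Rt=frame(np.radians(19),np.radians(z)); go([.5,.1,.28],Rt)"
```

```text
time_s: 15.02
ee_pos: [0.5805, 0.3321, 0.057]
orientation: [0.966, -0.009, -0.002, 0.259]
ft_force: [0.1, -0.8, -0.4]
gripper_width: 0.398
finger_force: 0.0
time_s: 16.02
ee_pos: [0.5814, 0.4134, 0.1979]
orientation: [0.966, -0.009, -0.001, 0.258]
ft_force: [0.1, 0.1, -0.4]
gripper_width: 0.597
finger_force: 0.0
(np.float64(191.84259760436765), np.float64(205.84882284476356))
t 16.18 tcp [0.5817 0.4129 0.1963] target [0.5021 0.094  0.2624]
turn [ 1.73  1.45 -3.18] shift in now-tool [-1.48  6.21  2.05] in target-tool [-3.58  5.63  0.64]
t 16.18 tcp [0.5817 0.4129 0.1963] target [0.503  0.0912 0.2638]
turn [-0.    1.72 -3.03] shift in now-tool [-1.46  6.27  2.05] in target-tool [-3.58  5.5   1.62]
t 16.18 tcp [0.5817 0.4129 0.1963] target [0.5043 0.0875 0.2668]
turn [-2.59  2.11 -2.79] shift in now-tool [-1.43  6.37  2.04] in target-tool [-3.58  4.99  3.  ]
```

View pics/c4.png

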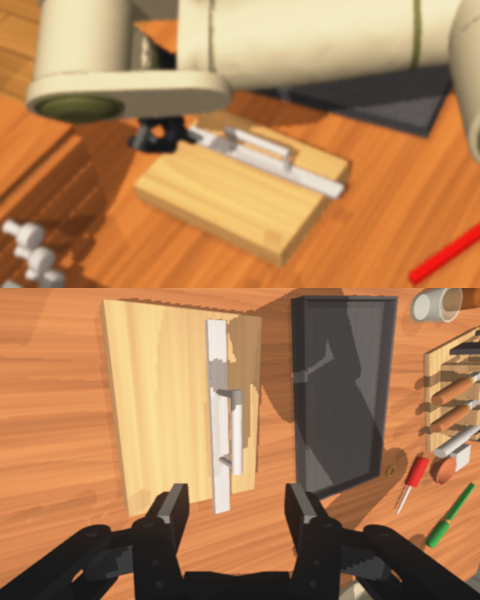

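The bar lies flat on the block with its handle up: (270,170) in the side half, and (222,415) in the wrist half with the rod beside it at (237,430). Next come the files.

```bash
python3 -m pendant '[[0,0,0,0,0.2,0,0.4],[0,0,0,-0.12,0.5,0.17,0.4],[0,0,0,-0.12,0.52,0.17,0.4],[0,0,0,-0.12,0.55,0.17,0.4],[0,0,0,-0.12,0.55,0.17,0.4],[0,0,0,-0.12,0.55,0.17,0.4],[0,0,0,-0.12,0.55,0.17,0.4],[0,0,0,-0.12,0.55,0.17,0.4],[0,0,0,-0.12,0.55,0.17,0.4],[0,0,0,-0.12,0.55,0.17,0.4],[0,0,0,-0.12,0.55,0.17,0.4],[0,0,0,-0.12,0.55,0.17,0.4]]' 
python3 -m pendant '[[0.5,0,0,0,0,0,0.4],[0.79,0,0,0,0,0,0.4],[0.79,0,0,0,0,0,0.4],[0.79,0,0,0,0,0,0.4],[0.79,0,0,0,0,0,0.4],[0.79,0,0,0,0,0,0.4],[0.79,0,0,0,0,0,0.4],[0,0,-1,0,0,0,0.4],[0,0,-1,0,0,0,0.4],[0,0,-1,0,0,0,0.4],[0,0,-1,0,0,0,0.4],[0,0,-1,0,0,0,0.4]]'
python3 -m pendant '[[0,0,-1,0,0,0,0.4],[0,0,-1,0,0,0,0.4],[0,0,-1,0,0,0,0.4],[0,0,-1,0,0,0,0.4],[0,0,-1,0,0,0,0.4],[0,0,-1,0,0,0,0.4],[0,0,-1,0,0,0,0.4],[0,0,-1,0,0,0,0.4],[0,0,-1,0,0,0,0.4],[0,0,-1,0,0,0,0.4],[0,0,-1,0,0,0,0.4],[0,0,-1,0,0,0,0.4]]'
python3 -c "
from h import *
Rt=frame(np.radians(109),0)
ex=np.array([.3256,-.9455,0]);ey=np.array([.9455,.3256,0]);g0=np.array([.583,-.221,0])
f=lambda x,y,z:g0+x*ex+y*ey+np.array([0,0,z])
print(env.get_state()['joints'].round(2),f(-.098,.062,0),f(-.098,0,0))
go(f(-.098,.031,.19),Rt);go(f(-.098,.062,.072),Rt)"
```

```text
time_s: 17.68
ee_pos: [0.5092, 0.0985, 0.2688]
orientation: [0.966, -0.009, -0.002, 0.259]
ft_force: [0.2, 0.1, -0.2]
gripper_width: 0.602
finger_force: 0.0
time_s: 19.18
ee_pos: [0.5095, 0.0995, 0.2685]
orientation: [0.971, 0.24, 0.0, 0.0]
ft_force: [0.4, -0.3, -0.0]
gripper_width: 0.599
finger_force: 0.0
time_s: 20.68
ee_pos: [0.5095, 0.0995, 0.2685]
orientation: [0.666, 0.746, 0.0, 0.0]
ft_force: [0.3, 0.1, -0.6]
gripper_width: 0.6
finger_force: 0.0
[-0.03  0.27  1.45 -0.    1.42 -0.15] [ 0.6097122 -0.1081538  0.       ] [ 0.5510912 -0.128341   0.       ]
t 20.68 tcp [0.5095 0.0995 0.2685] target [ 0.5804 -0.1182  0.1713]
turn [ 0.    0.   -2.17] shift in now-tool [-4.49  0.91  1.95] in target-tool [-4.58 -0.08  1.94]
t 20.68 tcp [0.5095 0.0995 0.2685] target [ 0.6097 -0.1082  0.0533]
turn [ 0.    0.   -2.17] shift in now-tool [-4.35  1.52  4.31] in target-tool [-4.58  0.54  4.3 ]
```

```bash
python3 -m pendant '[[0,0,-0.55,0,0,0,0.4],[0,0,-0.55,0,0,0,0.4],[0,0,-0.55,0,0,0,0.4],[0,0,-0.52,0,0,0,0.4],[0,0,0,-0.5,0,0,0.4],[0,0,0,-0.6,0,0,0.4],[0,0,0,-0.6,0,0.2,0.4],[0,0,0,-0.6,0,0.3,0.4],[0,0,0,-0.6,0,0.3,0.4],[0,0,0,-0.6,0,0.3,0.4],[0,0,0,-0.6,0,0.3,0.4],[0,0,0,-0.48,-0.08,0.3,0.4]]'
python3 -m pendant '[[0,0,0,0,0,0,0.4],[0,0,0,0,0,0,0.4]]'
python3 -c "
from h import *
snap('wrist','w5');c=load('w5')
ex=np.array([.3256,-.9455,0]);ey=np.array([.9455,.3256,0]);g0=np.array([.583,-.221,0])
f=lambda x,y,z:g0+x*ex+y*ey+np.array([0,0,z])
for y in (.062,0,-.062):print([np.round(proj(c,f(x,y,.066)),0) for x in (-.166,-.118,-.084,.02)])"
```

```text
time_s: 22.18
ee_pos: [0.58, -0.1195, 0.1831]
orientation: [0.582, 0.813, 0.0, 0.0]
ft_force: [-0.7, 0.4, -0.3]
gripper_width: 0.601
finger_force: 0.0
time_s: 22.42
ee_pos: [0.5802, -0.1179, 0.1845]
orientation: [0.582, 0.813, 0.0, 0.001]
ft_force: [-0.0, 0.6, -0.5]
gripper_width: 0.602
finger_force: 0.0
[array([362., 132.]), array([360., 205.]), array([358., 252.]), array([354., 376.])]
[array([266., 132.]), array([269., 205.]), array([271., 252.]), array([276., 376.])]
[array([170., 133.]), array([178., 206.]), array([184., 252.]), array([198., 376.])]
```

View pics/w5.png

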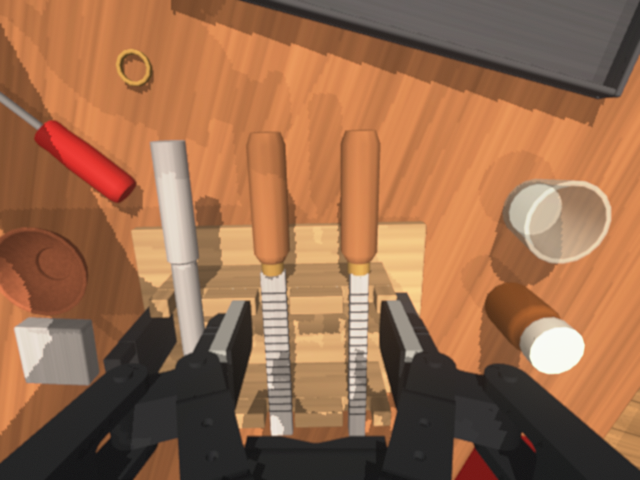

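Wrist view: the wooden handles run from (361,131) to (360,262) in the far notch and from (266,131) to (272,262) in the middle one. They match the predictions, and the mandrel at (175,190) is off to the left. One two-view height check, then the first grasp (far file).

```bash
python3 -c "
from h import *
w=load('w5');t=load('top0');w1=load('w1')
print(tri(w,(361,131),t,(325.5,197.3)),tri(w,(266,131),t,(334.5,218.6)),tri(w,(359,264),w1,(153,147)),tri(w,(272,264),w1,(168,243)))
Rt=frame(np.radians(109),0)
go([.6097,-.1082,.072],Rt)"
```

```text
(array([ 0.58121744, -0.0441941 ,  0.11344594]), np.float64(0.001510238206494033)) (array([ 0.52870401, -0.06549688,  0.06047861]), np.float64(0.0038599833460201483)) (array([ 0.61619717, -0.12726192,  0.07358332]), np.float64(0.00011682601367870435)) (array([ 0.55891915, -0.149731  ,  0.0666329 ]), np.float64(0.00012628776728742337))
t 22.48 tcp [ 0.5804 -0.1177  0.1848] target [ 0.6097 -0.1082  0.0533]
turn [ 0.02  0.01 -0.02] shift in now-tool [-0.01  0.61  2.63] in target-tool [-0.01  0.62  2.63]
```

```bash
python3 -m pendant '[[0,0,0,0,0.31,0.1,0.4],[0,0,0,0,0.3,0.2,0.4],[0,0,0,0,0,0.4,0.4],[0,0,0,0,0,0.4,0.4],[0,0,0,0,0,0.4,0.4],[0,0,0,0,0,0.4,0.4],[0,0,0,0,0,0.4,0.4],[0,0,0,0,0,0.3,0.4],[0,0,0,0,0,0,0.4],[0,0,0,0,0,0,0.4]]' 80
python3 -m pendant '[[0,0,0,0,0,0,0.6],[0,0,0,0,0,0,1],[0,0,0,0,0,0,1],[0,0,0,0,0,0,1],[0,0,0,0,0,0,1],[0,0,0,0,0,0,1]]' 80
```

```text
time_s: 23.72
ee_pos: [0.6098, -0.1087, 0.0549]
orientation: [0.582, 0.813, 0.0, 0.001]
ft_force: [0.0, 0.2, -0.1]
gripper_width: 0.602
finger_force: 0.0
time_s: 24.48
ee_pos: [0.6096, -0.1087, 0.0545]
orientation: [0.582, 0.813, 0.0, 0.001]
ft_force: [-0.8, 0.7, 5.9]
gripper_width: 0.274
finger_force: 78.4
```

```bash
python3 -m pendant '[[0,0,0,0,0,-0.1,1],[0,0,0,0,0,-0.3,1],[0,0,0,0,0,-0.5,1],[0,0,0,0,0,-0.5,1],[0,0,0,0,0,-0.5,1],[0,0,0,0,0,-0.4,1],[0,0,0,0,0,0,1],[0,0,0,0,0,0,1]]' 80
python3 -c "
from h import *
snap('wrist','w6');snap('side','s6')
R1=frame(np.radians(109),0);Rt=frame(np.radians(185),0)
t=np.radians(5);tx=np.array([np.cos(t),np.sin(t),0]);ty=np.array([-tx[1],tx[0],0]);c=np.array([.586,.1136,0])
for y in (.038,-.038): print(c-.055*tx+y*ty)
P=c-.055*tx+.038*ty
go(P+[0,0,.15],R1,0);go(P+[0,0,.15],Rt,0)
a=cv2.imread('pics/w6.png');b=cv2.imread('pics/s6.png')[130:390,170:490]
cv2.imwrite('pics/c6.png',np.r_[cv2.resize(a,(400,300)),cv2.resize(b,(400,300))])"
```

```text
time_s: 25.48
ee_pos: [0.6088, -0.1085, 0.1683]
orientation: [0.582, 0.813, 0.0, -0.0]
ft_force: [0.5, 0.2, -1.3]
gripper_width: 0.273
finger_force: 78.5
[0.52789737 0.14666183 0.        ]
[0.53452121 0.07095104 0.        ]
t 25.57 tcp [ 0.6088 -0.1085  0.168 ] target [0.5279 0.1467 0.15  ]
turn [-0.   -0.01 -0.03] shift in now-tool [5.35 0.12 0.36] in target-tool [5.35 0.13 0.36]
t 25.57 tcp [ 0.6088 -0.1085  0.168 ] target [0.5279 0.1467 0.15  ]
turn [ 0.00e+00 -1.00e-02 -1.33e+01] shift in now-tool [5.35 0.12 0.36] in target-tool [1.17 5.22 0.36]
```

View pics/c6.png

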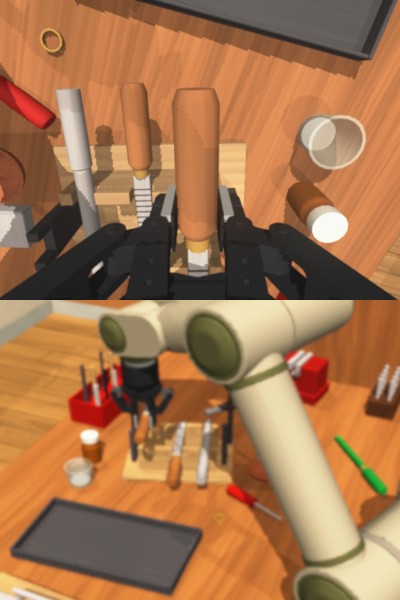

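File 1 hangs level in the pads: its handle is at (196,160) in the wrist half, and the middle file and the mandrel have not moved. Carrying it to the tray.

```bash
python3 -m pendant '[[0,0,0,0.3,0,0,1],[0,0,0,0.6,0.02,0,1],[0,0,0,0.6,0.02,0,1],[0,0,0,0.6,0.02,0,1],[0,0,0,0.6,0.02,0,1],[0,0,0,0.6,0.02,0,1],[0,0,0,0.6,0.02,0,1],[0,0,0,0.6,0,0,1],[0,0,0,0.5,0,0,1],[0,0,0,0.35,0,0.1,1],[0,0,-0.3,0,0,0.1,1],[0,0,-0.7,0,0,0.1,1]]' 80
python3 -m pendant '[[0,0,-1,0,0,0,1],[0,0,-1,0,0,0,1],[0,0,-1,0,0,0,1],[0,0,-1,0,0,0,1],[0,0,-1,0,0,0,1],[0,0,-1,0,0,0,1],[0,0,-1,0,0,0,1],[0,0,-1,0,0,0,1],[0,0,-1,0,0,0,1],[0,0,-1,0,0,0,1],[0,0,-1,0,0,0,1],[0,0,-1,0,0,0,1]]'
python3 -m pendant '[[0,0,-0.3,0,0,0,1],[0,0,0,0,0,0,1]]'
python3 -c "
from h import *
Rt=frame(np.radians(185),0)
go([.528,.1466,.008],Rt,0)"
```

```text
time_s: 27.08
ee_pos: [0.5286, 0.1461, 0.1533]
orientation: [0.539, 0.842, -0.0, 0.0]
ft_force: [0.6, -1.4, -1.4]
gripper_width: 0.272
finger_force: 78.4
time_s: 28.58
ee_pos: [0.5287, 0.1456, 0.1534]
orientation: [-0.031, 1.0, -0.0, 0.0]
ft_force: [-0.7, 0.7, -1.2]
gripper_width: 0.27
finger_force: 78.5
time_s: 28.82
ee_pos: [0.5287, 0.1461, 0.1537]
orientation: [-0.043, 0.999, -0.0, 0.0]
ft_force: [0.4, -0.2, -0.3]
gripper_width: 0.276
finger_force: 78.5
t 28.82 tcp [0.5287 0.1461 0.1537] target [0.528  0.1466 0.008 ]
turn [-0.01  0.01 -0.01] shift in now-tool [0.01 0.01 2.91] in target-tool [0.01 0.01 2.91]
```

```bash
python3 -m pendant '[[0,0,0,0,0,0.2,1],[0,0,0,0,0,0.4,1],[0,0,0,0,0,0.5,1],[0,0,0,0,0,0.5,1],[0,0,0,0,0,0.4,1],[0,0,0,0,0,0.3,1],[0,0,0,0,0,0.2,1],[0,0,0,0,0,0.15,1],[0,0,0,0,0,0.08,1],[0,0,0,0,0,0,1]]' 80
python3 -m pendant '[[0,0,0,0,0,0.03,1],[0,0,0,0,0,0.03,1],[0,0,0,0,0,0,1]]'
```

```text
time_s: 30.08
ee_pos: [0.5288, 0.1465, 0.0175]
orientation: [-0.044, 0.999, -0.0, 0.001]
ft_force: [0.5, -0.4, -1.1]
gripper_width: 0.274
finger_force: 78.5
time_s: 30.45
ee_pos: [0.5288, 0.1465, 0.0144]
orientation: [-0.044, 0.999, -0.0, 0.001]
ft_force: [0.3, -0.3, -1.6]
gripper_width: 0.273
finger_force: 78.5
```

```bash
python3 -m pendant '[[0,0,0,0,0,0.04,1],[0,0,0,0,0,0.03,1],[0,0,0,0,0,0,1]]'
python3 -m pendant '[[0,0,0,0,0,0.03,1],[0,0,0,0,0,0.03,1],[0,0,0,0,0,0,1]]'
```

```text
time_s: 30.82
ee_pos: [0.5287, 0.1465, 0.0108]
orientation: [-0.044, 0.999, -0.0, 0.0]
ft_force: [0.0, 0.5, -0.9]
gripper_width: 0.265
finger_force: 78.5
time_s: 31.2
ee_pos: [0.5287, 0.1464, 0.0078]
orientation: [-0.044, 0.999, -0.0, 0.0]
ft_force: [0.5, -0.3, -1.3]
gripper_width: 0.274
finger_force: 78.5
```

```bash
python3 -m pendant '[[0,0,0,0,0,0.03,1],[0,0,0,0,0,0,1]]'; python3 -m pendant '[[0,0,0,0,0,0.02,1],[0,0,0,0,0,0,1]]'
```

```text
time_s: 31.45
ee_pos: [0.5289, 0.1465, 0.0067]
orientation: [-0.044, 0.999, -0.0, 0.001]
ft_force: [-1.4, 0.5, 2.1]
gripper_width: 0.27
finger_force: 78.8
time_s: 31.7
ee_pos: [0.529, 0.1465, 0.0065]
orientation: [-0.044, 0.999, -0.0, 0.001]
ft_force: [-4.2, -0.2, 11.5]
gripper_width: 0.272
finger_force: 80.0
```

```bash
python3 -m pendant '[[0,0,0,0,0,-0.02,0.9],[0,0,0,0,0,0,0.7],[0,0,0,0,0,0,0.55],[0,0,0,0,0,0,0.45],[0,0,0,0,0,-0.1,0.4],[0,0,0,0,0,-0.4,0.4],[0,0,0,0,0,-0.7,0.4],[0,0,0,0,0,-0.8,0.4],[0,0,0,0,0,-0.8,0.4],[0,0,0,0,0,-0.5,0.4],[0,0,0.5,0,0,0,0.4],[0,0,0.8,0,0,0,0.4]]' 40
python3 -m pendant '[[0,0,1,0,0,0,0.4],[0,0,1,0,0,0,0.4],[0,0,1,0,0,0,0.4],[0,0,1,0,0,0,0.4],[0,0,1,0,0,0,0.4],[0,0,1,0,0,0,0.4],[0,0,1,0,0,0,0.4],[0,0,1,0,0,0,0.4],[0,0,1,0,0,0,0.4],[0,0,1,0,0,0,0.4],[0,0,1,0,0,0,0.4],[0,0,1,0,0,0,0.4]]' 80
python3 -c "
from h import *
snap('side','s7');snap('wrist','w7')
a=cv2.imread('pics/s7.png')[200:420,110:400]
cv2.imwrite('pics/c7.png',np.r_[cv2.resize(a,(400,300)),cv2.resize(cv2.imread('pics/w7.png'),(400,300))])
go([.551,-.1283,.16],frame(np.radians(109),0),0)"
```

```text
time_s: 33.2
ee_pos: [0.5286, 0.1466, 0.1721]
orientation: [0.022, 1.0, -0.0, 0.001]
ft_force: [0.5, 0.0, -0.1]
gripper_width: 0.599
finger_force: 0.0
time_s: 34.7
ee_pos: [0.5285, 0.1465, 0.1717]
orientation: [0.583, 0.812, 0.0, 0.001]
ft_force: [0.1, -0.3, -0.1]
gripper_width: 0.598
finger_force: 0.0
t 34.8 tcp [0.5286 0.1465 0.1717] target [ 0.551  -0.1283  0.16  ]
turn [ 0.01  0.01 -0.04] shift in now-tool [-5.35 -1.35  0.24] in target-tool [-5.34 -1.36  0.23]
```

View pics/c7.png

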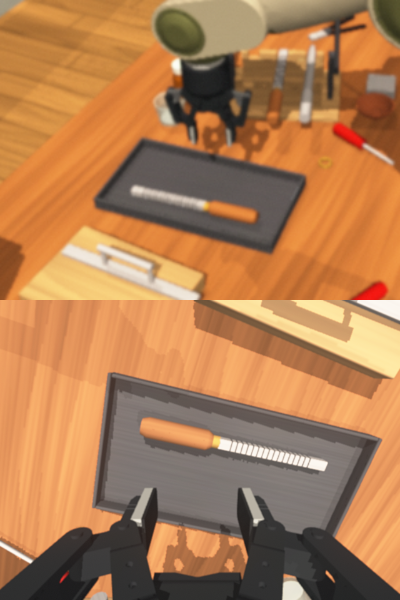

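File 1 lies inside the tray at (190,200) in the side half. The second file is still at (277,90), and the bar is still on the block at (130,270). Going for the second file.

```bash
python3 -m pendant '[[0,0,0,-0.35,-0.09,0,0.4],[0,0,0,-0.6,-0.15,0,0.4],[0,0,0,-0.6,-0.15,0,0.4],[0,0,0,-0.6,-0.15,0,0.4],[0,0,0,-0.6,-0.15,0,0.4],[0,0,0,-0.6,-0.15,0,0.4],[0,0,0,-0.6,-0.15,0,0.4],[0,0,0,-0.6,-0.15,0,0.4],[0,0,0,-0.5,-0.16,0,0.4],[0,0,0,-0.3,-0.06,0,0.4],[0,0,0,0,0,0.2,0.4],[0,0,0,0,0,0.2,0.4]]' 80
python3 -c "
from h import *
snap('wrist','w8');c=load('w8')
h=cv2.cvtColor(cv2.imread('pics/w8.png'),cv2.COLOR_BGR2HSV)
go([.551,-.1283,.0545],frame(np.radians(109),0),0)
ex=np.array([.3256,-.9455,0])
print([np.round(proj(c,np.array([.551,-.1283,.066])+x*ex)) for x in (-.06,-.02,.014)])
cv2.imwrite('pics/c8.png',cv2.resize(cv2.imread('pics/w8.png'),(480,360)))"
```

```text
time_s: 36.3
ee_pos: [0.5503, -0.1279, 0.1506]
orientation: [0.582, 0.813, 0.0, 0.0]
ft_force: [-0.3, 1.2, -0.0]
gripper_width: 0.599
finger_force: 0.0
t 36.35 tcp [ 0.5498 -0.1275  0.1492] target [ 0.551  -0.1283  0.0545]
turn [-0.01 -0.02 -0.02] shift in now-tool [-0.03  0.02  1.89] in target-tool [-0.02  0.02  1.89]
[array([315., 150.]), array([315., 218.]), array([315., 271.])]
```

View pics/c8.png

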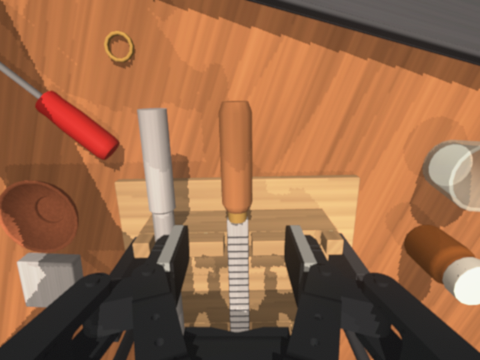

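The handle axis is at column 236, which is 315 at full scale and centred between the fingers as predicted. The mandrel at (155,160) is clear of the left finger.

```bash
python3 -m pendant '[[0,0,0,0,0.02,0.3,0.4],[0,0,0,0,0,0.4,0.4],[0,0,0,0,0,0.4,0.4],[0,0,0,0,0,0.4,0.4],[0,0,0,0,0,0.35,0.4],[0,0,0,0,0,0,0.4],[0,0,0,0,0,0,0.6],[0,0,0,0,0,0,1],[0,0,0,0,0,0,1],[0,0,0,0,0,0,1],[0,0,0,0,0,0,1],[0,0,0,0,0,0,1]]' 80
python3 -m pendant '[[0,0,0,0,0,0,1],[0,0,0,0,0,-0.1,1],[0,0,0,0,0,-0.3,1],[0,0,0,0,0,-0.5,1],[0,0,0,0,0,-0.5,1],[0,0,0,0,0,-0.5,1],[0,0,0,0,0,-0.3,1],[0,0,0,0,0,0,1]]' 80
python3 -c "
from h import *
go([.5345,.0725,.16],frame(np.radians(109),0),0)"
```

```text
time_s: 37.85
ee_pos: [0.552, -0.1284, 0.0595]
orientation: [0.582, 0.813, 0.0, 0.001]
ft_force: [1.2, 1.3, 5.2]
gripper_width: 0.271
finger_force: 78.7
time_s: 38.85
ee_pos: [0.5517, -0.1284, 0.1699]
orientation: [0.582, 0.813, 0.0, 0.001]
ft_force: [-0.4, 0.6, -2.1]
gripper_width: 0.269
finger_force: 78.7
t 38.85 tcp [ 0.5517 -0.1284  0.1699] target [0.5345 0.0725 0.16  ]
turn [ 0.02  0.02 -0.03] shift in now-tool [3.91 0.97 0.19] in target-tool [3.91 0.98 0.2 ]
```

```bash
python3 -m pendant '[[0,0,0,0.3,0.05,0,1],[0,0,0,0.55,0.1,0,1],[0,0,0,0.55,0.15,0,1],[0,0,0,0.6,0.15,0,1],[0,0,0,0.6,0.15,0,1],[0,0,0,0.6,0.18,0,1],[0,0,0,0.45,0.15,0.1,1],[0,0,0,0.26,0.05,0.1,1],[0,0,-0.3,0,0,0,1],[0,0,-0.7,0,0,0,1],[0,0,-1,0,0,0,1],[0,0,-1,0,0,0,1]]' 80
python3 -m pendant '[[0,0,-1,0,0,0,1],[0,0,-1,0,0,0,1],[0,0,-1,0,0,0,1],[0,0,-1,0,0,0,1],[0,0,-1,0,0,0,1],[0,0,-1,0,0,0,1],[0,0,-1,0,0,0,1],[0,0,-1,0,0,0,1],[0,0,-1,0,0,0,1],[0,0,-1,0,0,0,1],[0,0,-0.3,0,0,0,1],[0,0,0,0,0,0,1]]'
python3 -c "
from h import *
snap('wrist','w9')
go([.5345,.0725,.0115],frame(np.radians(185),0),0)
cv2.imwrite('pics/c9.png',cv2.resize(cv2.imread('pics/w9.png'),(480,360)))"
```

```text
time_s: 40.35
ee_pos: [0.5348, 0.0717, 0.1589]
orientation: [0.452, 0.892, 0.0, 0.001]
ft_force: [0.9, -0.4, -1.6]
gripper_width: 0.263
finger_force: 78.6
time_s: 41.85
ee_pos: [0.5348, 0.0721, 0.159]
orientation: [-0.043, 0.999, -0.0, 0.001]
ft_force: [0.4, 0.3, -1.8]
gripper_width: 0.265
finger_force: 78.7
t 41.9 tcp [0.5348 0.0722 0.159 ] target [0.5345 0.0725 0.0115]
turn [-0.    0.01 -0.01] shift in now-tool [0.01 0.01 2.95] in target-tool [0.01 0.01 2.95]
```

View pics/c9.png

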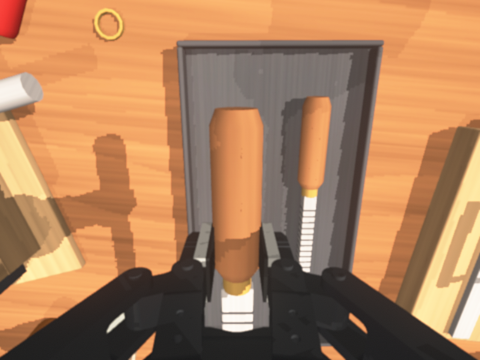

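File 2, at (237,200), is over the free half of the tray and clear of file 1 at (313,150). Lowering it.

```bash
python3 -m pendant '[[0,0,0,0,0,0.2,1],[0,0,0,0,0,0.4,1],[0,0,0,0,0,0.5,1],[0,0,0,0,0,0.5,1],[0,0,0,0,0,0.4,1],[0,0,0,0,0,0.3,1],[0,0,0,0,0,0.2,1],[0,0,0,0,0,0.15,1],[0,0,0,0,0,0.12,1],[0,0,0,0,0,0.05,1],[0,0,0,0,0,0,1],[0,0,0,0,0,0,1]]' 80
python3 -m pendant '[[0,0,0,0,0,0.03,1],[0,0,0,0,0,0.03,1],[0,0,0,0,0,0,1]]'
```

```text
time_s: 43.4
ee_pos: [0.5351, 0.0725, 0.0183]
orientation: [-0.044, 0.999, -0.0, 0.001]
ft_force: [0.3, -0.7, -2.0]
gripper_width: 0.265
finger_force: 78.7
time_s: 43.78
ee_pos: [0.5349, 0.0725, 0.0148]
orientation: [-0.044, 0.999, -0.0, 0.0]
ft_force: [0.8, 0.5, -1.1]
gripper_width: 0.263
finger_force: 78.7
```

```bash
python3 -m pendant '[[0,0,0,0,0,0.03,1],[0,0,0,0,0,0,1]]'
```

```text
time_s: 44.02
ee_pos: [0.5351, 0.0725, 0.0142]
orientation: [-0.044, 0.999, -0.0, 0.001]
ft_force: [-2.6, -0.4, 7.9]
gripper_width: 0.267
finger_force: 79.6
```

Contact with the tray floor. Releasing and backing off.

```bash
python3 -m pendant '[[0,0,0,0,0,0,0.9],[0,0,0,0,0,0,0.7],[0,0,0,0,0,0,0.55],[0,0,0,0,0,0,0.45],[0,0,0,0,0,-0.1,0.4],[0,0,0,0,0,-0.4,0.4],[0,0,0,0,0,-0.7,0.4],[0,0,0,0,0,-0.8,0.4],[0,0,0,0,0,-0.8,0.4],[0,0,0,0,0,-0.5,0.4],[0,0,0,0,0,-0.5,0.4],[0,0,0,0,0,0,0.4]]' 30
python3 -c "
from h import *
snap('side','s10');snap('top','t10')
a=cv2.imread('pics/s10.png')[200:480,110:400];b=cv2.imread('pics/t10.png')[100:300,130:480]
cv2.imwrite('pics/c10.png',np.r_[cv2.resize(a,(480,330)),cv2.resize(b,(480,270))])"
```

```text
time_s: 45.52
ee_pos: [0.5354, 0.0726, 0.2051]
orientation: [-0.044, 0.999, -0.0, 0.002]
ft_force: [0.2, 0.3, -0.9]
gripper_width: 0.601
finger_force: 0.0
```

View pics/c10.png

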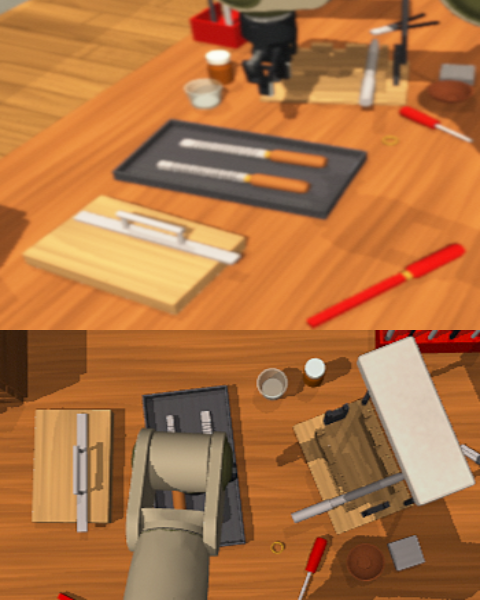

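Both files lie in the tray (side half, (250,155) and (235,178)). The bar is flat on the block with its handle up at (155,228), the mandrel is still in its notch at (368,75), and the bystanders have not moved.

```bash
python3 -c "
from station import env
print(env.finish_job())"
```

```text
the job is handed in; nothing more can be done
None
```

The job is handed in, with no verdict returned: the last pictures show the bar flat and handle up on the block, both files in the tray, and the mandrel and bystanders in place, at about 46 s of the 72 s allowed.

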